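# Set the hold-down screw of a chip test jig

### The arm

A 6-joint arm with a two-finger parallel gripper is mounted at the origin on the work surface; the furniture and walls round the work are solid. World frame = base frame: x ahead of the robot, y to its left, z up, the work surface at z = 0. Lengths are in m, angles in rad, forces in N, time in s.
With the tool pointing down it reaches from about 0.425 to 0.95 m from the base axis. Payload 3.5 kg.
Tool frame: the origin (TCP) lies midway between the tips of the shut fingers; the grasp point (between the pads) lies 19 mm behind it; z points along the fingers, y is the line along which they close (so a half turn about z gives the same grasp; the last joint's range is limited). The gripper opens to 85 mm and grips with 20 to 120 N. Pads are 22 mm wide; open, the fingers measure 114 mm over their backs; the gripper's body (76 mm by 85 mm) begins 54 mm behind the grasp point. The pads swing forward as they close: fully open they stand 13 mm farther back than shut.
Start: joints at [0.987, 0.286, 1.577, -0, 1.279, -0.15], TCP at [0.284, 0.612, 0.231] pointing down, gripper open.
Joint ranges: [-2.77, 2.77], [-0.9, 2.22], [0.21, 2.48], [-1.53, 4.67], [0.24, 2.81], [-2.84, 2.84]. Speed limits (rad/s): [2.79, 2.79, 3.14, 3.14, 3.14, 3.14].

### API

Orientations are given as a unit quaternion [x, y, z, w].
In Python, from plant import ctrl gives the robot as it stands.
- The arm moves only by the tool send_rows, never from a script. Its argument "series" is a list that holds one entry, the list of rows, each a list of 7 numbers: the shift along the tool's x, y, z in cm, then the turn, a rotation vector about the tool's x, y, z in rad, then the opening, from -1 (shut) to 1 (fully open). In form: [[[x, y, z, rx, ry, rz, jaw], ...]]. A call has 1 to 10 rows; each row shifts and turns the commanded pose from where the row before left it, along the tool's axes as they then stand; what a row does not reach is not made up. A row lasts 1/8 s, in which the tool goes at most 62.5 mm and 10.7 degrees, less where a joint would pass 70% of its speed; a pose out of reach is approached as far as the arm can. A call is refused whole if a number of a shift passes 6.25 or a number of a turn 0.188, either way. A call with a gripper value outside its range is refused whole. The fingers move at their own pace and stop on an object; "force" is the grip in N (left out, the last holds). Time passes only in rows, so rows that do not move let the fingers close. It gives the time, the measured TCP pose, the force, the opening and the grip force at its end, in the units of the state.
- ctrl.get_state(): the state, without advancing time (a new reading comes with each control period).
- ctrl.read_camera(name): name is "scene" or "top" or "wrist"; returns a dict with "img" (420x560x3 uint8, red, green, blue), "fx", "fy", "cx", "cy" (pixels), "R" (3x3) and "t" (3): a world point X has camera coordinates R X + t; the wrist camera has in their place "hand_eye" (4x4, takes a point from camera to tool coordinates, whose origin is the TCP and whose axes are the flange's). Camera axes: x right, y down, z forward; pixel columns grow to the right and rows downward; lengths in m; the calibration is good to about 2 mm. A picture is of the moment at which its call begins: read the wrist's pose just before it. There is no depth.
- ctrl.sign_off(): hands the job in; it is judged then, once.
The state is a dict: "time": time; "qpos": joint angles; "dq": joint speeds; "joint_efforts": joint torques, N m; "eef_pos": TCP position; "tcp_rot": TCP orientation; "contact_force": force on the tool from outside, world axes, zero at the start; "wrist_torque": the same for the moment, N m; "opening": opening from 0.0 (shut) to 1.0 (fully open); "finger_force": force on a finger pad.
Only numpy, scipy, OpenCV 4.12 (cv2) and the standard library are available. Lean on these libraries where they do the work, as an engineer would, in place of code of your own. Each camera call takes 0.05 s, during which the arm holds its last target. There are 200 camera calls.

### The job

Set up the blue-bridged chip test jig: first swing its red clamp lever all the way down until it is shut, then turn the black thumbscrew on top clockwise (seen from above) until it seats and will turn no further. Then back it off a quarter turn and finish still gripping its head, keeping it still there so that I can tighten the lock nut; leave the heatsink, the yellow tub and the tweezers lying beside the jig where they are.

Things in the scene. Friction and masses are not known exactly. Their poses are not given: they have to be found in the camera images.
- jig: chip test jig, fixed to the bench: aluminium plate (x -77 to 53, y -75 to 75 mm, 10 thick), blue bridge (96 mm along y, 26 along x, top 62 mm; white dial and brass nut on it up to 69 mm). Origin on the bench under the thumbscrew axis; z up, x away from the lever's free end; yaw within 0.5 rad. Only the screw head and the raised lever stand above 69 mm
- head_centre (a point): the middle of the thumbscrew's round black knurled head (32 mm across, 24 mm tall, from 78 to 102 mm above the bench), on its vertical axis; a white pointer line on top points to the point's -x. It can be gripped at any yaw, turns in place without rising or sinking, and stays where it is left
- thumbscrew (a joint): angle of the thumbscrew in rad, growing as it is turned clockwise seen from above; it seats against a hard stop at 6.283; a quarter turn back is 4.712. It starts 2.0 to 2.9 rad short of seating. Needs about 0.1 N m to turn
- clamp_lever (a joint): angle of the red-handled clamp lever in rad: 0 fully shut (lever level, pointing to the jig's -x and lying on its rest), growing as the handle is raised; starts at 0.6 to 1.0 and stays where it is left; moving it takes about 1.5 N at the handle
- lever_grip (a point): the middle of the lever's red handle (12 mm wide along the jig's y, 13 mm thick, 36 mm long along the lever), 80 mm from the hinge; 38 mm above the bench when shut, with 21 mm of free space below the handle down to the base plate. Can be pinched from above across the jig's y, or pushed down
- lever_hinge (a point): the lever's hinge axis, which runs along the jig's y: at x = +20, y = -58, z = 38 mm in the jig's frame
- cpu_cooler: bystander: aluminium finned heatsink 90 x 66 x 34 mm, origin under its middle; stands to the jig's +y side
- tub_mixed: bystander: yellow open tub with small parts, 69 x 105 x 36 mm, origin under its middle; stands to the jig's -y side
- tweezers: bystander: steel tweezers 15 x 118 x 8 mm, origin under their middle; lie in front of the jig's -x edge

How it is judged:
On the way, in this order (a step that is already met when the one before it is completed fails the run):
1. the clamp lever is swung fully shut (value of joint clamp_lever below 0.08 rad), for 0.2 s.
2. the thumbscrew is turned clockwise until it seats, with the lever shut (value of joint thumbscrew above 6.2 rad and value of joint clamp_lever below 0.08 rad), for 0.1 s.
3. the thumbscrew is backed off a quarter turn and held in the fingers (value of joint thumbscrew between 4.41 and 5.01 rad and contact force between the fingers and thumbscrew above 2 N and value of joint clamp_lever below 0.08 rad), for 0.2 s.
At the end, for the whole second after the job is handed in: Fingers gripping the thumbscrew head (over 2 N), screw still and a quarter turn back from its seat within 17 degrees (4.41 to 5.01 rad), lever shut (under 0.08 rad), heatsink, tub and tweezers within 20 mm of their start (all of step 3 and velocity of joint thumbscrew between -0.05 and 0.05 rad/s and distance of each of cpu_cooler, tub_mixed, tweezers from where it was at the start of the episode below 0.02 m); the arm keeps its last pose, push and grip.
It fails at once if the heatsink, the yellow tub or the tweezers are moved more than 20 mm (distance of any of cpu_cooler, tub_mixed, tweezers from where it was at the start of the episode above 0.02 m).
It also fails if it takes over 64 s, if anything falls off the work surface, if the arm or the gripper's body presses on something with over 40 N, if the wrist force passes 120 N, or if a joint passes its speed limit or range.

## Working session

There is one attempt and no reset: what is moved stays moved. The work goes in short steps, Python scripts to look and compute and a tool call to move; the robot and the scene stay as the last step left them, time stands still between calls to the robot, and variables do not carry over. Pictures are saved under pics/ and viewed, at most 10 in all, crops included, and the job is handed in when it is done.

Besides the shell and the picture viewer there is one more tool, called after "Emit:" as name(argument=value, ...) on one line, values as JSON. send_rows: Moves the arm, as the interface text tells. Its arguments: {"type":"object","properties":{"series":{"type":"array"},"force":{"type":"number"}},"required":["series"]}

```bash
mkdir -p pics; python3 - <<'E'
from plant import ctrl
import cv2,json
s=ctrl.get_state();print(s)
for n in("scene","top"):
    c=ctrl.read_camera(n);cv2.imwrite(f"pics/{n}0.png",c["img"][...,::-1]);print(n,c["fx"],c["fy"],c["cx"],c["cy"],c["R"],c["t"])
E
```

```text
{'time': 0.0, 'qpos': array([ 9.87011827e-01,  2.87189550e-01,  1.57822043e+00,  1.37831378e-05,
        1.27858687e+00, -1.49980143e-01]), 'dq': array([ 0.00118261,  0.00093023,  0.00153323, -0.0002166 , -0.00034313,
       -0.00051924]), 'joint_efforts': array([ 1.31548088e-03, -4.05969322e+01, -2.92635065e+01, -8.80848052e-05,
        5.53212507e-03,  6.02139778e-06]), 'eef_pos': array([0.28330321, 0.61192923, 0.22990774]), 'tcp_rot': array([ 2.15207215e-01,  9.76567668e-01, -1.11973355e-03, -4.37359465e-04]), 'contact_force': array([ 0.13954099, -0.08593456, -1.17110845]), 'wrist_torque': array([ 0.01853267, -0.01744612, -0.01616475]), 'finger_force': 0.0, 'opening': 0.9991215434923695}
scene 522.5671640815051 522.5671640815051 276.1695632159351 210.142016022865 [[ 5.25781156e-01 -8.50619870e-01  1.12770639e-04]
 [-5.62495027e-01 -3.47786226e-01 -7.50096051e-01]
 [ 6.38085825e-01  3.94322936e-01 -6.61328890e-01]] [-0.26219934  0.38939425  0.72400328]
top 483.23721937069644 483.23721937069644 284.16329936517445 211.24739277241656 [[-0.01777777 -0.99975645  0.01307649]
 [-0.99907248  0.01724956 -0.0394541 ]
 [ 0.03921893 -0.01376576 -0.99913582]] [0.01938918 0.56456731 1.11424103]
```

View pics/scene0.png

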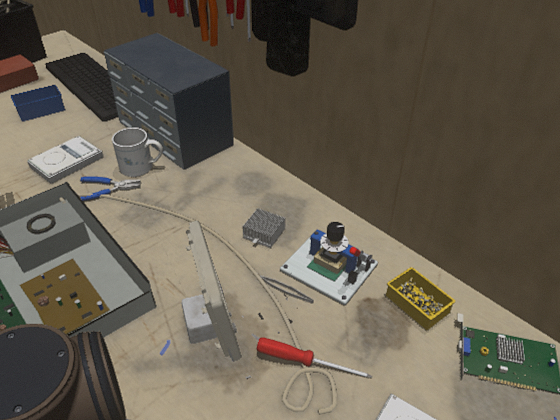

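View pics/top0.png

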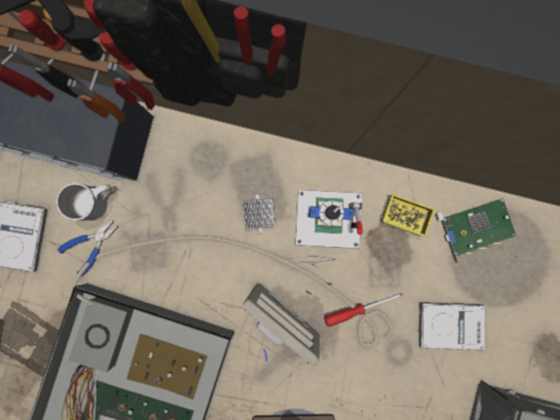

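Scene: the jig is at about (330,260), with the black head at (336,230) and the red handle at (353,251). Top: the plate is at (330,218), the head at (333,213), the red handle at (360,227), the heatsink at (259,212), the tub at (408,214) and the tweezers at (310,260). There is also a tall beige panel at (285,320). Next I'll measure the plate outline and crop the jig.

```bash
cat > h.py <<'E'
import numpy as np,cv2
from plant import ctrl
from scipy.spatial.transform import Rotation as Ro
def cam(n):
    s=ctrl.get_state() if n=="wrist" else None
    c=ctrl.read_camera(n)
    K=np.array([[c["fx"],0,c["cx"]],[0,c["fy"],c["cy"]],[0,0,1]])
    if s is None: R,t=np.array(c["R"]),np.array(c["t"])
    else:
        T=np.eye(4);T[:3,:3]=Ro.from_quat(s["tcp_rot"]).as_matrix();T[:3,3]=s["eef_pos"]
        W=np.linalg.inv(T@np.array(c["hand_eye"]));R,t=W[:3,:3],W[:3,3]
    return c["img"],K,R,t
def onz(px,z,K,R,t):
    d=R.T@np.linalg.inv(K)@np.r_[px,1.];o=-R.T@t
    return o+d*(z-o[2])/d[2]
def proj(X,K,R,t):
    p=K@(R@np.asarray(X)+t);return p[:2]/p[2]
def tri(obs):  # [(px,K,R,t)]
    A=np.zeros((3,3));b=np.zeros(3)
    for px,K,R,t in obs:
        d=R.T@np.linalg.inv(K)@np.r_[px,1.];d/=np.linalg.norm(d);P=np.eye(3)-np.outer(d,d);A+=P;b+=P@(-R.T@t)
    return np.linalg.solve(A,b)
def blob(mask,roi):
    m=np.zeros_like(mask);x0,y0,x1,y1=roi;m[y0:y1,x0:x1]=mask[y0:y1,x0:x1]
    cs,_=cv2.findContours(m,cv2.RETR_EXTERNAL,cv2.CHAIN_APPROX_NONE)
    return max(cs,key=cv2.contourArea)
E
python3 - <<'E'
from h import *
T=cam("top");S=cam("scene")
hsv=cv2.cvtColor(T[0],cv2.COLOR_RGB2HSV)
w=((hsv[...,1]<45)&(hsv[...,2]>170)).astype(np.uint8)*255
c=blob(w,(285,180,375,255));r=cv2.minAreaRect(cv2.convexHull(c));bx=cv2.boxPoints(r);print(r)
P=np.array([onz(p,.01,*T[1:]) for p in bx]);print(P, P.mean(0))
e=P-np.roll(P,1,0);print(np.linalg.norm(e,axis=1),np.arctan2(e[:,1],e[:,0]))
red=lambda h:(((h[...,0]<8)|(h[...,0]>172))&(h[...,1]>150)&(h[...,2]>60)).astype(np.uint8)*255
hs=cv2.cvtColor(S[0],cv2.COLOR_RGB2HSV)
a=blob(red(hsv),(340,190,375,250)).mean(0)[0];b=blob(red(hs),(335,235,370,270)).mean(0)[0]
print("red",a,b,tri([(a,*T[1:]),(b,*S[1:])]))
k=lambda h:(h[...,2]<60).astype(np.uint8)*255
a=blob(k(hsv),(318,200,348,228));b=blob(k(hs),(322,215,350,246))
a=np.array(cv2.minEnclosingCircle(a)[0]);rb=cv2.boundingRect(b);b=np.array([rb[0]+rb[2]/2,rb[1]+rb[3]/2]);print("head",a,rb,tri([(a,*T[1:]),(b,*S[1:])]))
A=cv2.resize(T[0][175:260,230:440],None,fx=3.7,fy=3.4*1.09,interpolation=2);B=cv2.resize(S[0][200:320,230:460],None,fx=3.4,fy=3.4,interpolation=2)
h=np.zeros((600,800,3),np.uint8);A=cv2.resize(A,(500,202));h[:202,:500]=A;B=cv2.resize(B,(760,396));h[204:,:760]=B
cv2.imwrite("pics/crop1.png",h[...,::-1])
E
```

```text
((328.2063903808594, 218.2216796875), (66.38623809814453, 57.3919792175293), 2.0454084873199463)
[[ 0.48428726 -0.0119842   0.01      ]
 [ 0.61787589 -0.01925434  0.01      ]
 [ 0.60973465 -0.17440789  0.01      ]
 [ 0.47597062 -0.16639101  0.01      ]] [ 0.5469671  -0.09300936  0.01      ]
[0.15463062 0.13378631 0.15536699 0.13400405] [ 1.51698648 -0.0543682  -1.62322039  3.08173127]
red [358.84615385 227.07692308] [354.30434783 250.95652174] [ 0.52439574 -0.14897327  0.09759627]
head [332.38000488 212.02000427] (327, 222, 17, 20) [ 0.55837845 -0.09419047  0.089174  ]
```

View pics/crop1.png

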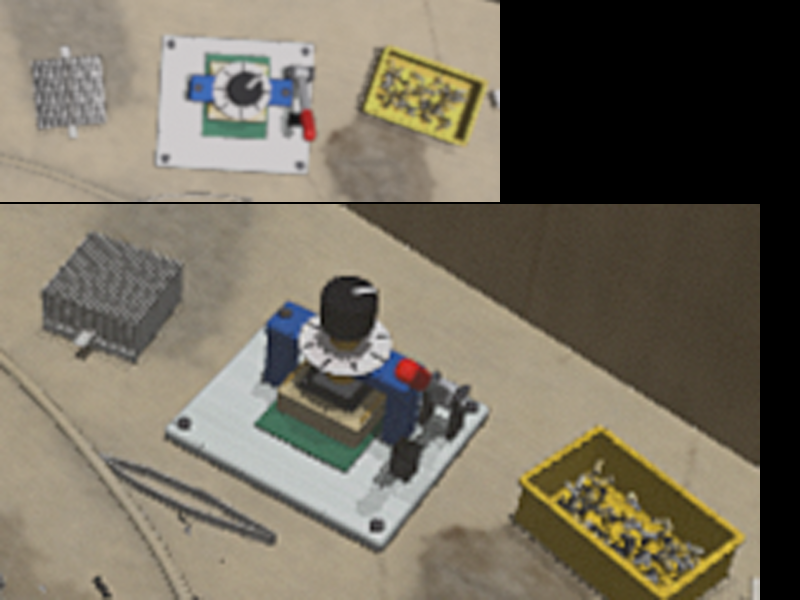

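The crop shows the lever raised with its red handle at (0.524, -0.149, 0.098), about 0.86 rad. The jig yaw is about -0.055 and its origin about (0.559, -0.094). The pointer reads up-right in the top view, which puts the screw near 3.95 rad. Next I'll check the panel height and work out the transit and lever waypoints.

```bash
cat >> h.py <<'E'
O=np.array([.5587,-.0940,0]);YAW=-.055
def jw(x,y,z): return O+Ro.from_euler("z",YAW).apply([x,y,z])
def dtool(tgt,frm=None):
    s=ctrl.get_state();frm=s["eef_pos"] if frm is None else frm
    return np.round(100*Ro.from_quat(s["tcp_rot"]).inv().apply(np.array(tgt)-frm),2)
E
python3 - <<'E'
from h import *
T=cam("top");S=cam("scene")
print("panel",tri([((250,288),*T[1:]),((195,222),*S[1:])]),tri([((318,358),*T[1:]),((236,355),*S[1:])]))
p=ctrl.get_state()["eef_pos"]
for th in(.86,.86,.7,.55,.4,.25,.12,.0):
    q=jw((20-80*np.cos(th)+6.5*np.sin(th))/1e3,-.058,(38+80*np.sin(th)+6.5*np.cos(th))/1e3)
    if p[1]>.5:q[2]=.23
    print(th,q.round(3),dtool(q,p));p=q
E
```

```text
panel [0.39819299 0.09206681 0.14987334] [ 0.24670735 -0.06820086  0.06669752]
0.86 [ 0.528 -0.15   0.23 ] [-54.26 -58.92   0.13]
0.86 [ 0.528 -0.15   0.103] [-0.000e+00  1.000e-02  1.271e+01]
0.7 [ 0.519 -0.15   0.095] [ 0.9  -0.36  0.84]
0.55 [ 0.511 -0.149  0.085] [ 0.73 -0.29  0.92]
0.4 [ 0.504 -0.149  0.075] [ 0.59 -0.23  1.02]
0.25 [ 0.5   -0.149  0.064] [ 0.44 -0.17  1.11]
0.12 [ 0.497 -0.149  0.054] [ 0.25 -0.1   1.01]
0.0 [ 0.496 -0.149  0.044] [ 0.13 -0.05  0.95]
```

Emit:
send_rows(series=[[[0,0,-3.5,0,0,0,0],[0,0,-3.5,0,0,0,-1],[-3.4,-3.7,0,0,0,0,-1],[-3.4,-3.7,0,0,0,0,-1],[-3.4,-3.7,0,0,0,0,-1],[-3.4,-3.7,0,0,0,0,-1],[-3.4,-3.7,0,0,0,0,-1],[-3.4,-3.7,0,0,0,0,-1],[-3.4,-3.7,0,0,0,0,-1],[-3.4,-3.7,0,0,0,0,-1]]])

```text
time: 1.55
eef_pos: [0.4063, 0.228, 0.3015]
tcp_rot: [0.215, 0.977, 0.0, 0.0]
contact_force: [0.5, -0.2, 1.2]
opening: -0.004
finger_force: 0.0
```

Emit:
send_rows(series=[[[-3.4,-3.7,0,0,0,0,-1],[-3.4,-3.7,0,0,0,0,-1],[-3.4,-3.7,0,0,0,0,-1],[-3.4,-3.7,0,0,0,0,-1],[-3.4,-3.7,0,0,0,0,-1],[-3.4,-3.7,0,0,0,0,-1],[-3.4,-3.7,0,0,0,0,-1],[-3.3,-3.1,0,0,0,0,-1],[0,0,3,0,0,0,-1],[0,0,0,0,0,0,-1]]])

```text
time: 2.8
eef_pos: [0.5286, -0.1473, 0.2684]
tcp_rot: [0.216, 0.976, 0.001, -0.003]
contact_force: [0.3, -0.1, 0.1]
opening: 0.0
finger_force: 0.0
```

```bash
python3 - <<'E'
from h import *
s=ctrl.get_state();print(s["eef_pos"],s["tcp_rot"],s["qpos"],s["contact_force"],s["opening"])
print(dtool(jw(-.032,-.058,.125)))
I,K,R,t=cam("wrist");cv2.imwrite("pics/w1.png",I[...,::-1])
print("exp head",proj(jw(0,0,.102),K,R,t),"grip",proj(jw(-.032,-.058,.098),K,R,t))
E
```

```text
[ 0.52862841 -0.14730176  0.26835266] [ 2.15669557e-01  9.76461384e-01  7.64053806e-04 -3.03690571e-03] [-4.56694816e-01 -1.68079234e-02  1.84487418e+00  4.62803243e-05
  1.31978933e+00 -1.59274567e+00] [ 0.27408369 -0.11322151  0.10181712] 0.00042510374142662997
[ 0.25 -0.47 14.34]
exp head [343.9706927  202.54046619] grip [279.32332291 193.85025567]
```

View pics/w1.png

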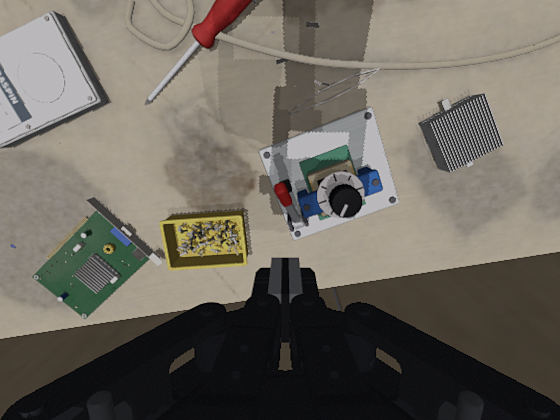

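The wrist view shows the head at (346,200) and the red handle at (283,193), within 2–4 px of prediction, with the closed fingertips at (285,265). I'll descend and push the lever along its arc.

Emit:
send_rows(series=[[[0.25,-0.45,4.8,0,0,0,-1],[0,0,4.8,0,0,0,-1],[0,0,4.7,0,0,0,-1],[0,0,1.0,0,0,0,-1],[0,0,0.6,0,0,0,-1],[0.5,-0.2,0.6,0,0,0,-1],[0.5,-0.2,0.6,0,0,0,-1],[0.4,-0.2,0.6,0,0,0,-1],[0.4,-0.2,0.6,0,0,0,-1]]])

```text
time: 3.98
eef_pos: [0.506, -0.1502, 0.0883]
tcp_rot: [0.215, 0.977, 0.0, 0.0]
contact_force: [0.6, 0.3, 0.8]
opening: 0.002
finger_force: 0.4
```

Emit:
send_rows(series=[[[0.3,-0.1,0.7,0,0,0,-1],[0.3,-0.1,0.7,0,0,0,-1],[0.2,-0.1,0.7,0,0,0,-1],[0.1,0,0.7,0,0,0,-1],[0,0,0.6,0,0,0,-1],[0,0,0.3,0,0,0,-1],[0,0,0.2,0,0,0,-1]]])

```text
time: 4.85
eef_pos: [0.4968, -0.1491, 0.0491]
tcp_rot: [0.215, 0.977, 0.0, -0.0]
contact_force: [0.1, 1.1, 0.4]
opening: 0.002
finger_force: 0.5
```

```bash
python3 - <<'E'
from h import *
s=ctrl.get_state();print(s["eef_pos"],s["contact_force"])
I=cam("scene")[0];cv2.imwrite("pics/s2.png",cv2.resize(I[190:330,240:440],None,fx=4,fy=4,interpolation=2)[...,::-1])
E
```

```text
[ 0.4967896  -0.14905512  0.04908426] [0.14530916 1.08529824 0.37430961]
```

View pics/s2.png

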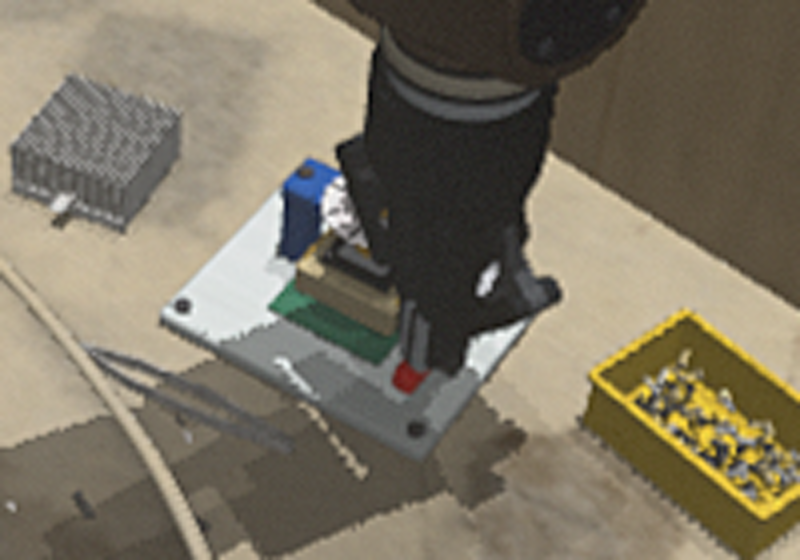

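The fingertips are on the red handle at (408,375) and the lever is nearly down. A few more millimetres to reach the rest.

Emit:
send_rows(series=[[[0,0,0.3,0,0,0,-1],[0,0,0.2,0,0,0,-1],[0,0,0,0,0,0,-1]]])

```text
time: 5.28
eef_pos: [0.4969, -0.1492, 0.0445]
tcp_rot: [0.215, 0.977, -0.0, 0.0]
contact_force: [0.1, 0.2, 3.0]
opening: 0.0
finger_force: 1.1
```

Emit:
send_rows(series=[[[0,0,0.15,0,0,0,-1],[0,0,0,0,0,0,-1],[0,0,0,0,0,0,-1]]])

```text
time: 5.65
eef_pos: [0.497, -0.1493, 0.0443]
tcp_rot: [0.215, 0.977, -0.0, -0.0]
contact_force: [-4.1, 1.2, 10.5]
opening: 0.004
finger_force: 5.1
```

Force jumped with no further motion, so the lever is on its rest. Now I'll rise, open and measure the head from above.

Emit:
send_rows(series=[[[0,0,-2,0,0,0,-1],[0,0,-6,0,0,0,-1],[0,0,-6,0,0,0,0],[-1.5,4,-3,0,0,0,1],[-1.5,2,0,0,0,0,1],[0,0,0,0,0,0,1],[0,0,0,0,0,0,1]]])

```text
time: 6.52
eef_pos: [0.5484, -0.1073, 0.2117]
tcp_rot: [0.215, 0.977, 0.0, -0.001]
contact_force: [0.3, 0.3, 0.2]
opening: 0.997
finger_force: 0.0
```

```bash
python3 - <<'E'
from h import *
s=ctrl.get_state();print(s["eef_pos"],s["tcp_rot"],s["opening"],s["contact_force"])
W=cam("wrist");T=cam("top");S=cam("scene")
hs=cv2.cvtColor(W[0],cv2.COLOR_RGB2HSV)
e=proj(jw(0,0,.102),*W[1:]);print("exp",e, "grip",proj(jw(-.06,-.058,.0445),*W[1:]))
cv2.imwrite("pics/w3.png",W[0][...,::-1])
E
```

```text
[ 0.54836319 -0.10729554  0.21168377] [ 2.15185022e-01  9.76572735e-01  3.49354705e-05 -1.04814596e-03] 0.9970690648424786 [0.28991842 0.2954787  0.21876024]
exp [303.44549322 217.03187183] grip [223.48193106 166.98185226]
```

View pics/w3.png

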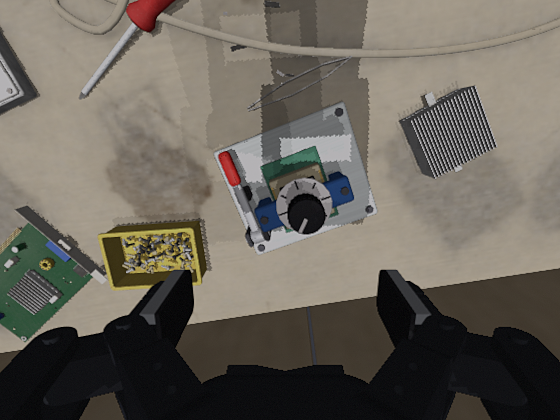

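The lever lies level along the plate edge with its red handle at (229,168). The head is at (306,213) with the white pointer down-left at (303,225). I'll measure the head circle and pointer.

```bash
cat >> h.py <<'E'
def head(W,c=None):
    I,K,R,t=W;e=proj(jw(0,0,.102),K,R,t).astype(int)
    hs=cv2.cvtColor(I,cv2.COLOR_RGB2HSV);m=(hs[...,2]<70).astype(np.uint8)*255
    m=cv2.morphologyEx(m,cv2.MORPH_CLOSE,np.ones((5,5)));m=cv2.morphologyEx(m,cv2.MORPH_OPEN,np.ones((9,9)))
    b=blob(m,(e[0]-35,e[1]-35,e[0]+35,e[1]+35));cc,r=cv2.minEnclosingCircle(b)
    X=onz(cc,.102,K,R,t)
    return cc,r,X
def pointer(W,X,thr=110):
    I,K,R,t=W;v,u=np.nonzero(cv2.cvtColor(I,cv2.COLOR_RGB2HSV)[...,2]>thr)
    c=proj(X,K,R,t);k=np.hypot(u-c[0],v-c[1])<40;P=np.array([onz(p,.102,K,R,t)-X for p in np.c_[u,v][k]])
    P=P[np.hypot(P[:,0],P[:,1])<.0145];d=P.mean(0);a=np.arctan2(d[1],d[0])-YAW
    return len(P),np.hypot(*d[:2]),(np.pi-a)%(2*np.pi)   # screw angle: clockwise from jig -x
E
python3 - <<'E'
from h import *
s=ctrl.get_state()
for n in("wrist","top"):
    W=cam(n);cc,r,X=head(W);print(n,cc,r,X)
    for z in (X,jw(0,0,.102)):print(pointer(W,z),pointer(W,z,150))
    if n=="wrist":XW=X
print(dtool([*XW[:2],.077]),dtool(jw(0,0,.077)))
E
```

```text
wrist (305.837890625, 211.9129638671875) 21.32577133178711 [ 0.55563495 -0.0907757   0.102     ]
(33, np.float64(0.009969794871577429), np.float64(3.673130616072163)) (2, np.float64(0.006665424171973822), np.float64(3.545738873333298))
(64, np.float64(0.008095848923482097), np.float64(3.935507886778816)) (3, np.float64(0.006065488164654165), np.float64(3.71588251821135))
top (326.5, 201.5) 12.103818893432617 [ 0.58059597 -0.08040095  0.102     ]
(0, np.float64(nan), np.float64(nan)) (0, np.float64(nan), np.float64(nan))
(17, np.float64(0.007556744945966318), np.float64(5.121940728234278)) (0, np.float64(nan), np.float64(nan))
[ 0.07  1.83 13.54] [-0.34  1.67 13.54]h.py:42: RuntimeWarning: Mean of empty slice.
  P=P[np.hypot(P[:,0],P[:,1])<.0145];d=P.mean(0);a=np.arctan2(d[1],d[0])-YAW
  ret = um.true_divide(
```

Emit:
send_rows(series=[[[-0.2,1.75,4.5,0,0,0,1],[0,0,5,0,0,0,1],[0,0,4,0,0,0,1],[0,0,0,0,0,0,0.2],[0,0,0,0,0,0,-0.1],[0,0,0,0,0,0,-0.2]]], force=30)

```text
time: 7.52
eef_pos: [0.5602, -0.093, 0.0806]
tcp_rot: [0.215, 0.977, -0.0, 0.002]
contact_force: [0.1, -0.3, 0.3]
opening: 0.403
finger_force: 0.0
```

```bash
python3 - <<'E'
from h import *
s=ctrl.get_state();print(s["eef_pos"],s["opening"],s["contact_force"],s["finger_force"],s["qpos"])
W=cam("wrist");cv2.imwrite("pics/w4.png",W[0][...,::-1]);print(proj(jw(0,0,.102),*W[1:]))
E
```

```text
[ 0.56017133 -0.09299483  0.08055176] 0.40266509222365926 [ 0.08996468 -0.30398694  0.2930097 ] 0.0 [-3.43140744e-01  2.23811569e-01  1.95164118e+00 -2.86430169e-05
  9.61341981e-01 -1.48003219e+00]
[279.9763582 293.574116 ]
```

View pics/w4.png

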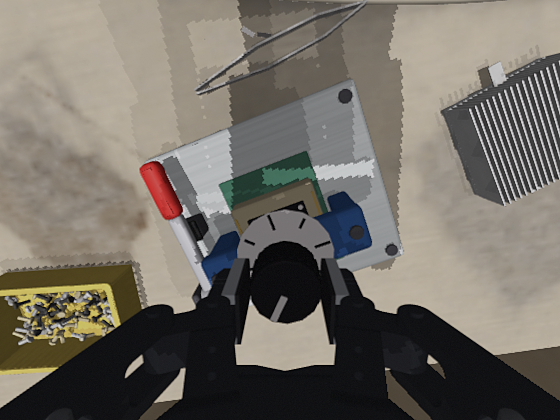

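The head is centred between the pads: its disc is at (286,290) and the pads at x≈245 and 328. The pointer runs from (285,298) to (275,321). I'll drop 5 mm and close.

Emit:
send_rows(series=[[[0,0,0.45,0,0,0,-0.2],[0,0,0,0,0,0,-1],[0,0,0,0,0,0,-1],[0,0,0,0,0,0,-1],[0,0,0,0,0,0,-1]]], force=40)

```text
time: 8.2
eef_pos: [0.5593, -0.0924, 0.0744]
tcp_rot: [0.215, 0.977, 0.0, 0.001]
contact_force: [0.7, 0.8, 5.6]
opening: 0.364
finger_force: 39.7
```

Emit:
send_rows(series=[[[0,0,-0.2,0,0,0,-1],[0,0,0,0,0,0.1,-1],[0,0,0,0,0,0.1,-1],[0,0,0,0,0,0,-1],[0,0,0,0,0,0,-1]]])

```text
time: 8.82
eef_pos: [0.5591, -0.0925, 0.0745]
tcp_rot: [0.312, 0.95, 0.0, 0.001]
contact_force: [5.9, -0.9, -4.9]
opening: 0.361
finger_force: 41.0
```

```bash
python3 - <<'E'
from h import *
s=ctrl.get_state();print(s["eef_pos"],s["contact_force"],s["wrist_torque"],s["finger_force"],s["qpos"][5]+1.480)
W=cam("wrist");cv2.imwrite("pics/w5.png",W[0][...,::-1])
E
```

```text
[ 0.55913555 -0.09247075  0.07448386] [ 5.91048509 -0.9243127  -4.86893986] [-0.07992488 -0.89241176 -0.0369321 ] 41.0007119178772 0.2002177930052187
```

Emit:
send_rows(series=[[[0,0,0,0,0,0.17,-1],[0,0,0,0,0,0.17,-1],[0,0,0,0,0,0.17,-1],[0,0,0,0,0,0.17,-1],[0,0,0,0,0,0.17,-1],[0,0,0,0,0,0.17,-1],[0,0,0,0,0,0.17,-1],[0,0,0,0,0,0.17,-1],[0,0,0,0,0,0.17,-1],[0,0,0,0,0,0,-1]]])

```text
time: 10.12
eef_pos: [0.5584, -0.0926, 0.0745]
tcp_rot: [0.882, 0.47, -0.0, 0.0]
contact_force: [4.6, -1.6, -3.8]
opening: 0.359
finger_force: 41.1
```

```bash
python3 - <<'E'
from h import *
s=ctrl.get_state();print(s["eef_pos"],s["contact_force"],s["wrist_torque"],s["finger_force"],s["qpos"][5]+1.480)
W=cam("wrist");cv2.imwrite("pics/w6.png",np.hstack([cv2.imread("pics/w5.png")[180:400,190:380],W[0][180:400,190:380,::-1]]))
E
```

```text
[ 0.5583502  -0.09257171  0.07447844] [ 4.62124272 -1.57835341 -3.78309982] [-0.26573007 -0.57939532 -0.11782271] 41.067456007003784 1.7282873208305345
```

View pics/w6.png

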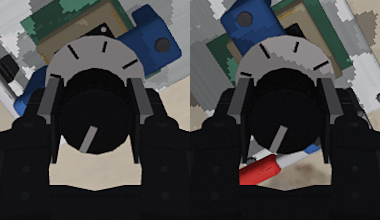

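The pointer stays fixed relative to the fingers in both frames, so there is no slip. I'll continue toward the seat with smaller steps.

Emit:
send_rows(series=[[[0,0,0,0,0,0.1,-1],[0,0,0,0,0,0.1,-1],[0,0,0,0,0,0.1,-1],[0,0,0,0,0,0.1,-1],[0,0,0,0,0,0,-1],[0,0,0,0,0,0,-1]]])

```text
time: 10.92
eef_pos: [0.5582, -0.0924, 0.0745]
tcp_rot: [0.958, 0.286, -0.0, 0.0]
contact_force: [5.7, -2.2, -6.7]
opening: 0.358
finger_force: 40.7
```

```bash
cat > q.py <<'E'
from h import *
s=ctrl.get_state();print(s["contact_force"],s["wrist_torque"],s["finger_force"],s["qpos"][5]+1.480)
I,K,R,t=cam("wrist")
# pointer: bright thin blob inside the head's disc
hs=cv2.cvtColor(I,cv2.COLOR_RGB2HSV);m=(hs[...,2]>90).astype(np.uint8)*255
k=np.zeros_like(m);cv2.circle(k,(285,305),26,255,-1);m&=k
n,L,st,ce=cv2.connectedComponentsWithStats(m);print(st[1:],ce[1:].round(1))
i=1+np.argmin(np.hypot(*(ce[1:]-[281,320]).T));P=np.c_[np.nonzero(L==i)][:,::-1].astype(np.float32)
vx,vy,x,y=cv2.fitLine(P,cv2.DIST_L2,0,.01,.01).ravel()
g=np.sign(vy)
a=onz([x,y],.102,K,R,t);b=onz([x+g*vx*8,y+g*vy*8],.102,K,R,t);d=b-a
print("theta",(np.pi-(np.arctan2(d[1],d[0])-YAW))%(2*np.pi))
E
python3 q.py
```

```text
[ 5.70031836 -2.20760052 -6.72626202] [-0.42251796 -0.7452392  -0.03572937] 40.71991145610809 2.127428531243858
[[271 306  16  24 165]] [[278.4 317.3]]
theta 6.049000943134349
```

Emit:
send_rows(series=[[[0,0,0,0,0,0.1,-1],[0,0,0,0,0,0.1,-1],[0,0,0,0,0,0.05,-1],[0,0,0,0,0,0,-1],[0,0,0,0,0,0,-1]]])

```text
time: 11.6
eef_pos: [0.5581, -0.0923, 0.0745]
tcp_rot: [0.986, 0.164, -0.0, -0.0]
contact_force: [5.0, -2.0, -6.5]
opening: 0.362
finger_force: 40.7
```

```bash
python3 q.py
```

```text
[ 4.95805377 -2.01843486 -6.49594928] [-0.30700916 -0.68142916 -0.04149146] 40.68629264831543 2.377878856315854
[[271 306  16  24 163]] [[278.3 317.2]]
theta 0.017808941292070557
```

Emit:
send_rows(series=[[[0,0,0,0,0,0.08,-1],[0,0,0,0,0,0,-1],[0,0,0,0,0,0,-1]]])

```text
time: 12.02
eef_pos: [0.5571, -0.0925, 0.0745]
tcp_rot: [0.992, 0.125, -0.002, 0.0]
contact_force: [-0.8, -3.9, -5.5]
opening: 0.36
finger_force: 40.8
```

```bash
python3 q.py
```

```text
[-0.80207171 -3.90377421 -5.49980173] [-0.76879047  0.07676033  0.44484162] 40.78799843788147 2.457576699022198
[[272 305  15  25 176]] [[279.  316.8]]
theta 0.027993566555241323
```

Torque jumped from 0.04 to 0.44 N m and the pointer stopped turning, so the screw is seated. Backing off a quarter turn.

Emit:
send_rows(series=[[[0,0,0,0,0,-0.16,-1],[0,0,0,0,0,-0.16,-1],[0,0,0,0,0,-0.16,-1],[0,0,0,0,0,-0.16,-1],[0,0,0,0,0,-0.16,-1],[0,0,0,0,0,-0.16,-1],[0,0,0,0,0,-0.16,-1],[0,0,0,0,0,-0.16,-1],[0,0,0,0,0,-0.16,-1],[0,0,0,0,0,-0.16,-1]]])

```text
time: 13.32
eef_pos: [0.5591, -0.0936, 0.0746]
tcp_rot: [0.601, 0.799, 0.0, 0.002]
contact_force: [5.1, -6.3, -12.0]
opening: 0.361
finger_force: 40.4
```

Emit:
send_rows(series=[[[0,0,0,0,0,0,-1],[0,0,0,0,0,0,-1],[0,0,0,0,0,0,-1],[0,0,0,0,0,0,-1]]])

```text
time: 13.82
eef_pos: [0.5591, -0.0935, 0.0746]
tcp_rot: [0.603, 0.798, -0.0, 0.002]
contact_force: [4.5, -7.0, -10.0]
opening: 0.36
finger_force: 40.5
```

```bash
python3 q.py; python3 - <<'E'
from h import *
s=ctrl.get_state();print(s["dq"])
A=cam("scene")[0][190:330,230:450,::-1];B=cam("wrist")[0][...,::-1]
cv2.imwrite("pics/f.png",np.hstack([cv2.resize(A,(400,255)),cv2.resize(B,(400,255))]))
E
```

```text
[ 4.52831837 -7.02881327 -9.97569166] [-1.24008193 -0.83609198  0.11114915] 40.46917498111725 0.8596871533191282
[[272 304  15  26 179]] [[279.  316.7]]
theta 4.708307375551691
[-0.00103874  0.00101508 -0.00146702 -0.00110074 -0.00238718 -0.0022541 ]
```

View pics/f.png

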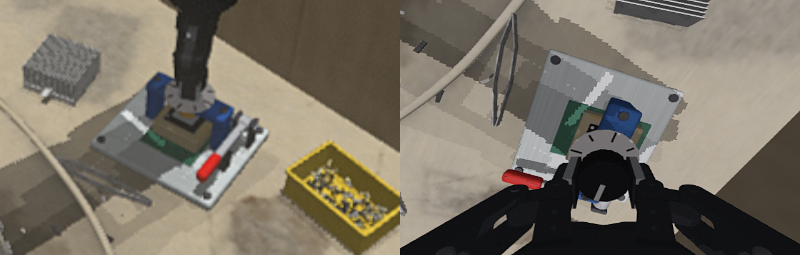

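The screw reads about 4.7 rad by the pointer and is held at 40 N. The lever is level, with its handle at (208,167) in the left panel, and the heatsink, tub and tweezers have not moved. Handing in.

```bash
python3 -c "
from plant import ctrl
print(ctrl.sign_off())"
```

```text
the job is handed in; nothing more can be done
None
```

The job is handed in: the lever is shut, and the thumbscrew was seated, backed off a quarter turn (about 4.7 rad by its pointer) and is still held at 40 N; the heatsink, tub and tweezers look undisturbed.

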